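# Close the kit drawer and hold the cast lever level over its rest

### The job

Push the open blue kit drawer of the assembly station fully home, so that it seats at its detent. Then pick up the grey cast lever by its balance point (the yellow band) and hold it still and level about 5 cm clear above the orange rest on the station, lined up with it: big boss over the big pocket, small boss over the small pocket. Finish while holding it there, do not put it down or let go; the drawer stays home and everything else on the bench stays where it is.

Things in the scene. Friction and masses are not known exactly. Their poses are not given: they have to be found in the camera images.
- lever: grey cast lever, 0.4 to 0.6 kg, flat on the mat, long axis roughly left-right, big boss to the left (+y). Along its y: big round boss (44 diameter, 34 high) at y = +85, bar (16 wide in x; from 13 to 31 above the underside) gripped across its width, small boss (24 diameter, 31 high) at y = -85. Origin: underside, midway between the bosses. It balances 28.5 from there towards the big boss
- lever_balance (a point): the balance point, in the bar's middle at a yellow band 10 mm long painted round the bar; 28.5 from the lever's origin along +y, 22 above its underside; axes as the lever's
- lever_boss (a point): centre of the underside of the lever's big boss (85 along +y from the lever's origin)
- lever_tail (a point): centre of the underside of the lever's small boss (85 along -y from the lever's origin)
- station: fixed grey drawer unit, 180 deep (x) x 250 wide (y) x 60 high, its drawer side (-x) facing the robot; stands left or right of the mat. On top an orange rest, 64 (x) x 240 (y) x 30 high, its middle 30 behind (+x of) the unit's middle, its near face 88 behind the closed drawer's front. Origin: centre of the unit's underside, on the table
- rest_mid (a point): middle of the orange rest's top face, 90 above the table; axes as the station's
- rest_big (a point): centre of the mouth of the rest's big round pocket (53 diameter, 12 deep), 85 along the station's +y from rest_mid; for the big boss
- rest_small (a point): centre of the mouth of the rest's small round pocket (33 diameter, 12 deep), 85 along the station's -y from rest_mid; for the small boss
- kit_drawer (a joint): how far the station's blue-fronted kit drawer is open, in m: 0 = fully home at its stop; grows as it slides out along the station's -x; starts 0.035 to 0.062. About 1 N of friction; in the last 10 mm a sprung detent resists with about 5 N more; from 3 mm it pulls the drawer home and keeps it there
- drawer_front (a point): centre of the outer face of the drawer's flat blue front (246 wide, 46 high, from 6 to 52 above the table; no handle, push on it); moves with the drawer; axes as the station's. With the drawer home it lies 90 from the station's origin along the station's -x
- mat: fixed thin blue mat, 220 (x) x 260 (y) x 2 thick, on which the lever lies; origin under its centre
- probe_red: bystander, not to be disturbed: loose red test probe without lead, 150 long, 22 wide and high, lying flat; origin under its square finger guard; x along it to its tip
- probe_black: bystander, not to be disturbed: loose black test probe, the same shape as probe_red
- driver: bystander, not to be disturbed: loose screwdriver with a green handle, lying flat; x along it towards its tip
- standoff: bystander, not to be disturbed: loose brass cylinder, 16 diameter, 16 high, standing on the mat's near right corner; origin under its centre
- thumbnut: bystander, not to be disturbed: loose black plastic disc, 18 diameter, 12 high, on the mat's far left corner; origin under its centre
- jar: bystander, not to be disturbed: loose small jar, 48 diameter, 55 high, at the back; origin under its centre
- tray: bystander, not to be disturbed: loose grey open tray, 60 x 80 x 25, at the back; origin under its centre

How it is judged:
On the way, in this order (a step that is already met when the one before it is completed fails the run):
1. the kit drawer is home at its detent (within 3 mm) (value of joint kit_drawer below 0.003 m), for 0.2 s.
2. the lever is lifted in the fingers, its origin more than 40 mm above the table (height (world z) of lever above 0.04 m and contact force between the fingers and lever above 1 N), for 0.2 s.
At the end, for the whole second after the job is handed in: Drawer within 3 mm of home; fingers hold the lever within 15 mm of its balance point along the bar; lever at rest, level within 0.1 rad, underside 25 to 85 mm above the rest's top, not touching the station, each boss within 20 mm horizontally of its own pocket's centre (value of joint kit_drawer below 0.003 m and contact force between the fingers and lever above 1 N and y of the grasp point in the frame of lever_balance between -0.015 and 0.015 m and angle between lever's own z axis and vertical below 0.1 rad and z of lever in the frame of rest_mid between 0.025 and 0.085 m and horizontal distance between lever_boss and rest_big below 0.02 m and horizontal distance between lever_tail and rest_small below 0.02 m and contact force between lever and station below 0.1 N and linear speed of lever below 0.02 m/s and angular speed of lever below 0.15 rad/s); the arm keeps its last pose, push and grip.
It fails at once if a bystander is moved more than 30 mm (distance of any of probe_red, probe_black, driver, standoff, thumbnut, jar, tray from where it was at the start of the episode above 0.03 m).
It also fails if it takes over 56 s, if anything falls off the work surface, if the arm or the gripper's body presses on something with over 40 N, if the wrist force passes 120 N, or if a joint passes its speed limit or range.

### The arm

A 6-joint arm with a two-finger parallel gripper is mounted at the origin on the work surface. World frame = base frame: x ahead of the robot, y to its left, z up, the work surface at z = 0. Lengths are in m, angles in rad, forces in N, time in s.
With the tool pointing down it reaches from about 0.375 to 0.975 m from the base axis. Payload 3.8 kg.
Tool frame: the origin (TCP) lies between the finger pads; the fingertips stand manip.tip_extent ahead of it and the grasp point (between the pads) is the TCP (manip.tip_extent is the distance from the TCP to the fingertips, in m); x points along the fingers, y is the direction in which the jaws open and shut, and the axes are right-handed (so a half turn about x gives the same grasp; the last joint's range is limited). The gripper opens to 85 mm and grips with 20 to 120 N. Pads are 22 mm wide; open, the fingers measure 114 mm over their backs; the gripper's body (76 mm by 85 mm) begins 54 mm behind the grasp point. The pads swing forward as they close: fully open they stand 13 mm farther back than shut.
Start: joints at [1.081, 0.264, 1.604, -0, 1.274, -0.037], TCP at [0.295, 0.607, 0.25] pointing down, gripper open.
Joint ranges: [-2.63, 2.63], [-0.94, 2.18], [0.31, 2.57], [-1.31, 4.45], [0, 2.66], [-2.55, 2.55]. Speed limits (rad/s): [2.57, 2.57, 3.14, 3.14, 3.14, 3.14].

### API

Orientations are given as a 3x3 rotation matrix whose columns are the frame's x, y, z axes.
In Python, from cell import monitor, read_camera, camera_model, hand_in, manip gives the robot as it stands.
- The arm moves only by the tool jog_arm, never from a script. Its argument "plan" is a list of rows, each an object of numbers: "wx", "wy", "wz": the turn, a rotation vector about the tool's x, y, z in rad; "dx", "dy", "dz": the shift along the tool's x, y, z in mm; "grip": the finger opening in mm, from 0 to 85.4. In form: [{"wx": .., "wy": .., "wz": .., "dx": .., "dy": .., "dz": .., "grip": ..}, ...]. A call has 1 to 5 rows; each row is the pose to reach, as a shift and turn from the pose commanded when the call began, along the tool's axes at that moment; what a row does not reach only later rows make up. A row lasts 1/10 s, in which the tool goes at most 50 mm and 8.59 degrees, less where a joint would pass 70% of its speed; a pose out of reach is approached as far as the arm can. A call with a gripper value outside its range is refused whole. The fingers move at their own pace and stop on an object; "squeeze" is the grip in N (left out, the last holds). Time passes only in rows, so rows that repeat a pose let the fingers close. It gives the time, the measured TCP pose, the force and the opening at its end, in the units of the state.
- monitor.sense(): the state, without advancing time (a new reading comes with each control period).
- read_camera(name): name is "scene" or "top" or "wrist"; returns the picture (400x640x3 uint8, red, green, blue); there is no depth.
- camera_model(name): a dict with "vertical_fov" (degrees; the focal length in pixels is half the picture's height over the tangent of half this angle, whatever the lens; pixels are square), "cx", "cy" (the principal point, pixels), "rvec" (rotation vector, rad) and "tvec" (3), from world to camera coordinates, as OpenCV has them. Camera axes: x right, y down, z forward; pixel columns grow to the right and rows downward; lengths in m; the calibration is good to about 2 mm. A picture is of the moment at which its call begins: read the wrist's pose just before it. camera_model takes no time and is no camera call; for the wrist camera it gives the pose at the moment of the call.
- hand_in(): hands the job in, once; it reports no verdict.
The state is a dict: "time": time; "joints": joint angles; "dq": joint speeds; "effort": joint torques, N m; "ee_pos": TCP position; "orientation": TCP orientation; "wrist_force": force on the tool from outside, world axes, zero at the start; "torque": the same for the moment, N m; "opening": finger opening in m.
Only numpy, scipy, OpenCV 4.12 (cv2) and the standard library are available. Lean on these libraries where they do the work, as an engineer would, in place of code of your own. Each camera call takes 0.05 s, during which the arm holds its last target.

## Working session

There is one attempt and no reset: what is moved stays moved. The work goes in short steps, Python scripts to look and compute and a tool call to move; the robot and the scene stay as the last step left them, time stands still between calls to the robot, and variables do not carry over. Pictures are saved under pics/ and viewed, and the job is handed in when it is done.

Besides the shell and the picture viewer there is one more tool, called as name([rows], argument=value, ...), one row to a line, values as JSON. jog_arm: Moves the arm, as the interface text tells. Its arguments: {"type":"object","properties":{"plan":{"type":"array"},"squeeze":{"type":"number"}},"required":["plan"]}

```bash
mkdir -p pics; ls; python3 - <<'E'
from cell import monitor, read_camera, camera_model, manip
import cv2
s=monitor.sense();print({k:s[k] for k in s});print(manip, getattr(manip,'tip_extent',None))
for n in("scene","top","wrist"):
    print(n,camera_model(n)); cv2.imwrite(f"pics/{n}0.png",read_camera(n)[:,:,::-1])
E
```

```text
pics
{'time': 0.0, 'joints': array([ 1.08114191e+00,  2.64775297e-01,  1.60538447e+00,  2.14823580e-05,
        1.27371578e+00, -3.68726714e-02]), 'dq': array([-6.96154307e-05,  4.03680151e-06,  2.61456503e-04, -7.48382183e-04,
        2.90575615e-05,  1.01110425e-03]), 'effort': array([-7.95944816e-04, -5.15101647e+01, -3.67320192e+01, -1.15824751e-04,
        1.25357255e-02,  1.30751111e-06]), 'ee_pos': array([0.29494152, 0.60637593, 0.24894142]), 'orientation': array([[-1.09181806e-03,  4.37473092e-01,  8.99230839e-01],
       [-2.00497802e-03,  8.99228610e-01, -4.37474441e-01],
       [-9.99997394e-01, -2.28058056e-03, -1.04670108e-04]]), 'wrist_force': array([0.05649771, 1.04572879, 0.79699124]), 'torque': array([0.00843006, 0.0371393 , 0.01872669]), 'opening': 0.08503611745495877}
<Robot object at 0x7fe205b8ba10> 0.019
scene {'vertical_fov': 55.87542609886909, 'cx': 320.0605275449594, 'cy': 196.30665103104747, 'rvec': array([ 1.67665384,  1.59041532, -0.85456299]), 'tvec': array([-0.00968327, -0.25698288,  1.46731431])}
top {'vertical_fov': 44.22055007382173, 'cx': 324.50053821772855, 'cy': 198.5399593487655, 'rvec': array([ 2.18701996, -2.12947557,  0.12582958]), 'tvec': array([2.52807937e-04, 5.87962161e-01, 1.26614904e+00])}
wrist {'vertical_fov': 68.22572401124405, 'cx': 317.6707226198534, 'cy': 193.12252020332946, 'rvec': array([-2.46312789, -1.54219432, -0.2055849 ]), 'tvec': array([-0.67487398, -0.03327124,  0.37869776])}
```

View pics/scene0.png

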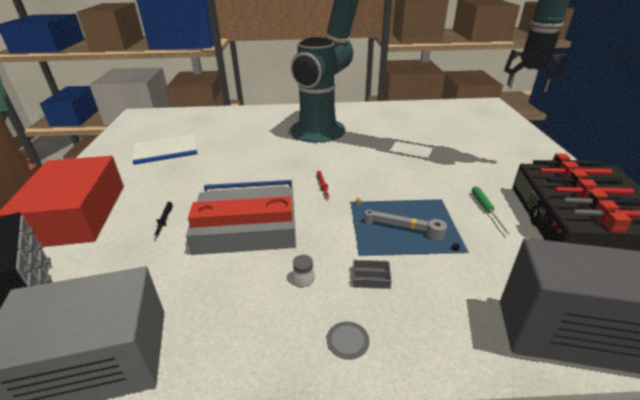

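View pics/top0.png

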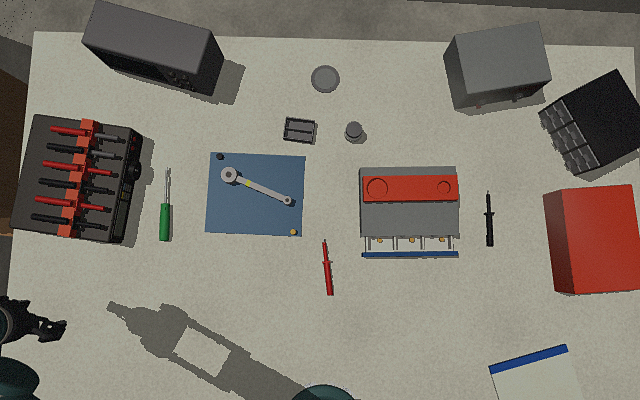

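View pics/wrist0.png

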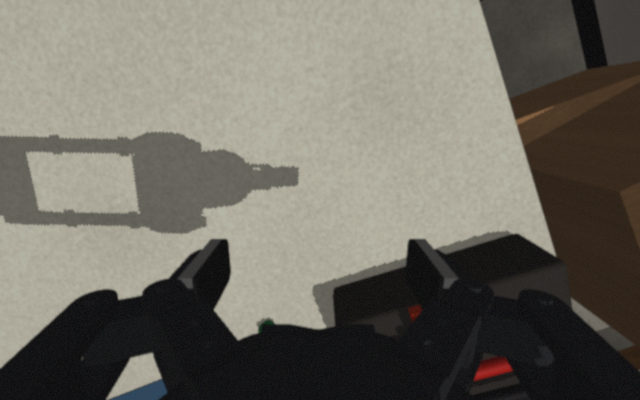

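The scene view shows the station on the robot's right, with a red-orange rest on top. In the top view the rest is at about (410,188), the drawer front at (410,254) and the lever from (229,175) to (288,201). The red probe at (327,268) lies between them. Next I measure these.

```bash
cat > h.py <<'E'
import numpy as np, cv2
from cell import monitor, read_camera, camera_model, manip
def model(n):
    m=camera_model(n); R=cv2.Rodrigues(np.array(m['rvec']))[0]; t=np.array(m['tvec'])
    f=200/np.tan(np.radians(m['vertical_fov']/2)); return R,t,f,m['cx'],m['cy']
def ray(M,p):
    R,t,f,cx,cy=M; d=R.T@np.array([(p[0]-cx)/f,(p[1]-cy)/f,1]); return -R.T@t,d
def onz(M,p,z):
    o,d=ray(M,p); return o+d*(z-o[2])/d[2]
def proj(M,X):
    R,t,f,cx,cy=M; c=R@np.array(X)+t; return np.array([cx+f*c[0]/c[2],cy+f*c[1]/c[2]])
def tri(rays):
    A=np.zeros((3,3));b=np.zeros(3);
    for o,d in rays:
        d=d/np.linalg.norm(d);P=np.eye(3)-np.outer(d,d);A+=P;b+=P@o
    X=np.linalg.solve(A,b); return X,[np.linalg.norm(np.cross(X-o,d/np.linalg.norm(d))) for o,d in rays]
def comps(mask,amin=8):
    n,l,s,c=cv2.connectedComponentsWithStats(mask.astype(np.uint8))
    return [(l==i,s[i],c[i]) for i in range(1,n) if s[i][4]>=amin]
E
python3 - <<'E'
from h import *
np.set_printoptions(precision=4,suppress=True)
for n in("top","scene"):
    im=cv2.imread(f"pics/{n}0.png");M=model(n);h=cv2.cvtColor(im,cv2.COLOR_BGR2HSV)
    H,S,V=[h[...,i].astype(int) for i in range(3)]
    print(n)
    for nm,m in (("red",((H<8)|(H>172))&(S>130)&(V>90)),("yel",(H>12)&(H<35)&(S>100)&(V>90)),("blue",(H>98)&(H<125)&(S>110)&(V>40))):
        for mk,s,c in comps(m,6):
            box=cv2.minAreaRect(np.argwhere(mk)[:,::-1].astype(np.float32))
            print(nm,s,c,[np.round(v,1) for v in box[:2]],round(box[2],1), onz(M,c,0.0))
top=cv2.imread("pics/top0.png")
a=cv2.resize(top[140:310,190:350],None,fx=4,fy=4,interpolation=cv2.INTER_CUBIC)[:600]
cv2.imwrite("pics/lev.png",a)
b=cv2.resize(top[150:270,345:505],None,fx=5,fy=5,interpolation=cv2.INTER_CUBIC);cv2.imwrite("pics/st.png",b)
sc=cv2.imread("pics/scene0.png")
cv2.imwrite("pics/sc.png",cv2.resize(sc[160:300,150:470],None,fx=2.5,fy=2.5,interpolation=cv2.INTER_CUBIC))
E
```

```text
top
red [ 50 118  44  29 454] [ 77.7423 131.511 ] [array([ 71. , 130.1]), array([42.4, 27.8])] 9.5 [0.7603 0.7025 0.    ]
red [ 34 148  54  77 999] [ 66.9259 184.5506] [array([ 59.8, 182.1]), array([43., 77.])] 12.5 [0.6117 0.7192 0.    ]
red [ 88 168  23   7  90] [ 98.5667 170.8333] [array([ 98.8, 170.9]), array([22.2,  4. ])] 8.7 [0.6518 0.636  0.    ]
red [ 363  175   96   26 2309] [410.3707 187.6042] [array([410.3, 187.4]), array([24.9, 95.1])] 88.9 [ 0.6281 -0.2168  0.    ]
red [ 561  184   79  110 7406] [602.1649 238.0841] [array([602.6, 238.7]), array([107.4,  72.7])] 83.9 [ 0.5048 -0.7327  0.    ]
red [ 81 203  23   7  93] [ 91.4839 206.2043] [array([ 91.7, 206.3]), array([22.2,  4.1])] 8.7 [0.5542 0.6472 0.    ]
red [ 57 224  14  13 136] [ 63.8382 230.0515] [array([ 63.7, 229.8]), array([12. , 11.6])] 11.3 [0.4877 0.7164 0.    ]
red [322 243  10  52 233] [326.7124 270.9013] [array([326. , 268.5]), array([51.5,  7.1])] 85.6 [0.3977 0.005  0.    ]
yel [245 180   6   7  25] [247.68 182.68] [array([247.7, 182.6]), array([3.6, 5.8])] 26.6 [0.6299 0.2266 0.    ]
yel [290 229   6  
[... 4471 characters left out ...]
87] [array([584.5,  91.5]), array([183., 109.])] 90.0 [-0.4046  1.384   0.    ]
blue [   0   15   83   38 2531] [40.8392 33.0731] [array([41. , 33.2]), array([36.3, 81.8])] 88.4 [-2.0997 -2.2204  0.    ]
blue [550  60   7  12  49] [553.3061  65.4694] [array([553.3,  65.6]), array([10.3,  6.3])] 63.4 [-0.7693  1.3695  0.    ]
blue [  41   87   56   39 1607] [ 69.2912 106.3342] [array([ 69.6, 107. ]), array([38.6, 50.8])] 66.4 [-0.3482 -1.1214  0.    ]
blue [134 151  62  12 177] [164.4802 156.5763] [array([164.5, 156.6]), array([ 2.8, 62. ])] 80.7 [ 0.1754 -0.5381  0.    ]
blue [205 181  85   8 166] [246.3976 184.0482] [array([247. , 184.2]), array([ 2.7, 84.2])] 86.6 [ 0.3737 -0.2324  0.    ]
```

View pics/lev.png

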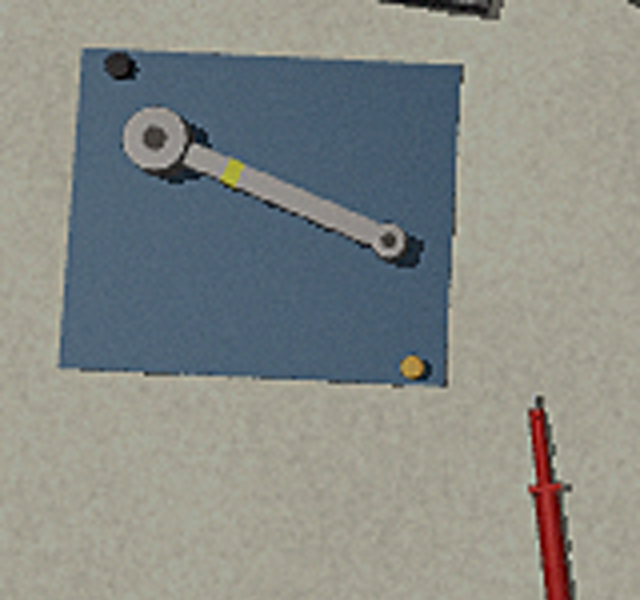

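View pics/st.png

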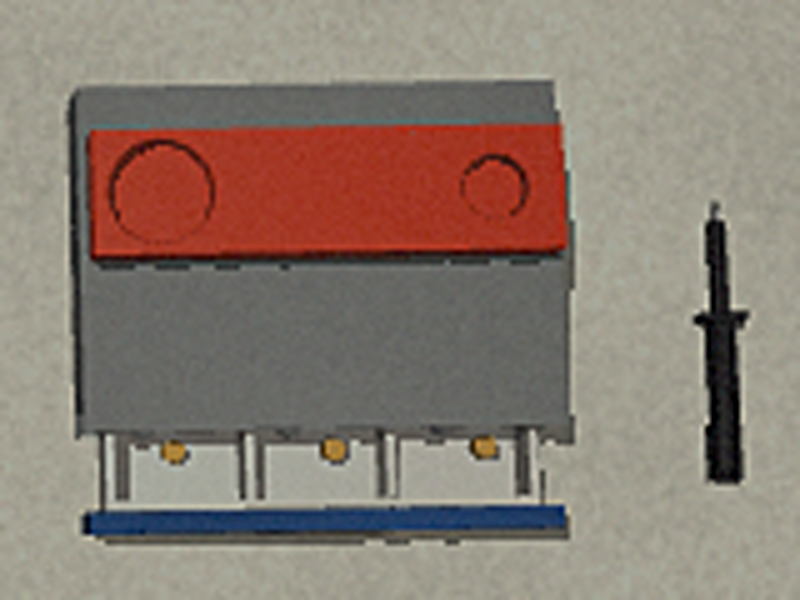

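View pics/sc.png

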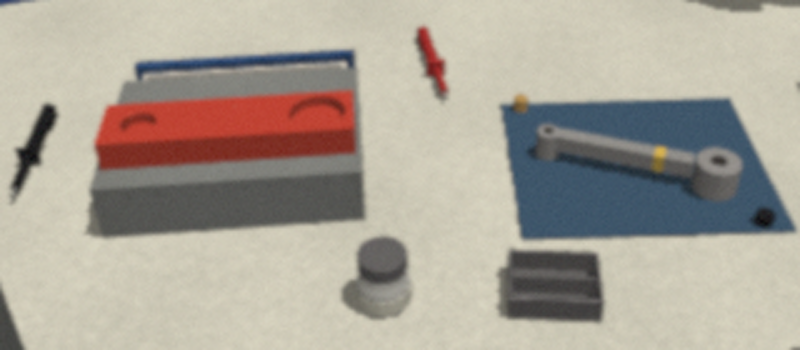

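The crops (4x and 5x) show:
- **Lever:** boss hole at (154,138), tail hole at (389,240) and band at (232,172).
- **Rest:** pockets at (162,192) and (495,188).

In the top view the drawer front's upper edge is at rows ~252–256. I'll triangulate these using both cameras.

```bash
python3 - <<'E'
from h import *
np.set_printoptions(precision=4,suppress=True)
T=model("top");S=model("scene")
u=lambda p,s,ox,oy:((p[0]+.5)/s-.5+ox,(p[1]+.5)/s-.5+oy)
L=lambda p:u(p,4,190,140); B=lambda p:u(p,5,345,150); C=lambda p:u(p,2.5,150,160)
for nm,a,b,z in(("boss",L((154,138)),C((719,160)),.036),("tail",L((389,240)),C((547,131)),.033),("band",L((232,172)),C((659,153)),.033),
  ("big",B((162,192)),C((318,106)),.09),("small",B((495,188)),C((139,122)),.09),
  ("restNL",B((92,255)),C((353,93)),.09),("restFR",B((562,125)),C((100,141)),.09),("restFL",B((90,131)),C((354,130)),.09),
  ("frontL",B((85,513)),C((353,53)),.052),("frontR",B((564,506)),C((137,64)),.052),("frontLn",B((85,535)),C((353,53)),.052),("frontRn",B((566,528)),C((137,64)),.052)):
    X,r=tri([ray(T,a),ray(S,b)]); print(nm,"onz",onz(T,a,z),"tri",X,np.array(r), "scene onz",onz(S,b,z))
for p in((540,400),(528,490),(545,490),(550,600)): print("redprobe",onz(T,L(p),.01))
print("tail end red",onz(T,(331,294),.01), "guard",onz(T,(325,262),.02))
print("black",onz(T,B((725,480)),.01),"driver",onz(T,(165,240),.01),onz(T,(168,168),.01),"jar",onz(T,(354,131),.055),"tray",onz(T,(299,131),.025))
print("standoff",onz(T,L((412,367)),.018),"nut",onz(T,L((119,66)),.014))
E
```

```text
boss onz [0.6462 0.2738 0.036 ] tri [0.6454 0.2711 0.0364] [0.0026 0.0026] scene onz [0.6452 0.2685 0.036 ]
tail onz [0.5825 0.1154 0.033 ] tri [0.5821 0.1123 0.0321] [0.0032 0.0032] scene onz [0.5833 0.1089 0.033 ]
band onz [0.6252 0.2214 0.033 ] tri [0.6247 0.2184 0.0315] [0.0033 0.0033] scene onz [0.6268 0.2143 0.033 ]
big onz [ 0.6116 -0.1168  0.09  ] tri [ 0.611  -0.1182  0.0947] [0.0019 0.0019] scene onz [ 0.6041 -0.1208  0.09  ]
small onz [ 0.6182 -0.2856  0.09  ] tri [ 0.6187 -0.2881  0.0892] [0.0022 0.0022] scene onz [ 0.6193 -0.2901  0.09  ]
restNL onz [ 0.5785 -0.0818  0.09  ] tri [ 0.579  -0.0848  0.0863] [0.0027 0.0027] scene onz [ 0.5841 -0.0873  0.09  ]
restFR onz [ 0.6515 -0.3198  0.09  ] tri [ 0.651  -0.3189  0.0928] [0.0001 0.0001] scene onz [ 0.6472 -0.3203  0.09  ]
restFL onz [ 0.642  -0.0797  0.09  ] tri [ 0.6425 -0.0826  0.0876] [0.0028 0.0028] scene onz [ 0.6454 -0.0852  0.09  ]
frontL onz [ 0.4492 -0.0834  0.052 ] tri [ 0.4492 -0.0877  0.0522] [0.0043 0.0043] scene onz [ 0.4484 -0.0921  0.052 ]
frontR onz [ 0.4593 -0.3299  0.052 ] tri [ 0.4595 -0.3304  0.0547] [0.0012 0.0012] scene onz [ 0.4549 -0.333   0.052 ]
frontLn onz [ 0.4379 -0.0836  0.052 ] tri [ 0.438  -0.0884  0.0452] [0.0043 0.0043] scene onz [ 0.4484 -0.0921  0.052 ]
frontRn onz [ 0.4481 -0.3309  0.052 ] tri [ 0.4484 -0.3336  0.0477] [0.0015 0.0015] scene onz [ 0.4549 -0.333   0.052 ]
redprobe [0.4804 0.0128 0.01  ]
redprobe [0.4207 0.0191 0.01  ]
redprobe [0.421  0.0079 0.01  ]
redprobe [0.3492 0.0027 0.01  ]
tail end red [ 0.3381 -0.0078  0.01  ] guard [0.4213 0.0102 0.02  ]
black [ 0.4763 -0.4269  0.01  ] driver [0.468  0.4386 0.01  ] [0.663  0.4432 0.01  ] jar [ 0.7674 -0.0574  0.055 ] tray [0.7713 0.09   0.025 ]
standoff [0.4997 0.0983 0.018 ] nut [0.6987 0.3045 0.014 ]
```

```bash
cat >> h.py <<'E'
from scipy.spatial.transform import Rotation as Ro
def Rdown(a): # tool x down, tool z at angle a in xy plane, y = z cross x
    z=np.array([np.cos(a),np.sin(a),0]);x=np.array([0,0,-1.]);return np.c_[x,np.cross(z,x),z]
def delta(R0,p0,tp,a):
    R=Rdown(a); w=Ro.from_matrix(R0.T@R).as_rotvec(); d=R0.T@(np.array(tp)-p0)*1000
    print("w",np.round(w,3),"d",np.round(d,1))
E
python3 - <<'E'
from h import *
s=monitor.sense();R0,p0=s['orientation'],s['ee_pos']
for t,a in(((.44,.40,.25),-.2),((.46,.30,.25),0)): delta(R0,p0,t,a)
R0=Rdown(0.041);p0=np.array([.46,.30,.25])
E
```

```text
w [-0.253 -0.     0.002] d [  -0.6 -122.3  220.7]
w [-0.453 -0.     0.002] d [  -0.4 -203.4  282.4]
```

jog_arm([
  {"wx": -0.1, "dy": -35, "dz": 35, "grip": 0},
  {"wx": -0.2, "dy": -70, "dz": 75, "grip": 0},
  {"wx": -0.3, "dy": -100, "dz": 120, "grip": 0},
  {"wx": -0.4, "dy": -130, "dz": 160, "grip": 0},
  {"wx": -0.49, "dy": -160, "dz": 200, "grip": 0},
])

```text
invalid input at $.plan[0]: expected keys wx, wy, wz, dx, dy, dz, grip
```

```bash
python3 - <<'E'
from h import *
s=monitor.sense();R0,p0=s['orientation'],s['ee_pos'];print(p0,R0[:,2],s['joints'],s['opening'])
for t,a in(((.45,.10,.25),.041),((.40,-.209,.25),.041)): delta(R0,p0,t,a)
M=model("wrist");cv2.imwrite("pics/w1.png",read_camera("wrist")[:,:,::-1]); print(-M[0].T@M[1])
E
```

```text
[0.29506282 0.60648598 0.24920928] [ 8.99218874e-01 -4.37499046e-01 -3.39771916e-05] [ 1.08108551e+00  2.64601631e-01  1.60510510e+00 -3.34972093e-05
  1.27367477e+00 -3.68854764e-02] 0.0851225379669232
w [-0.494 -0.     0.002] d [-1.000e-01 -3.877e+02  3.609e+02]
w [-0.494 -0.     0.002] d [ 4.000e-01 -6.874e+02  4.511e+02]
[0.23385458 0.63758209 0.37278311]
```

View pics/w1.png

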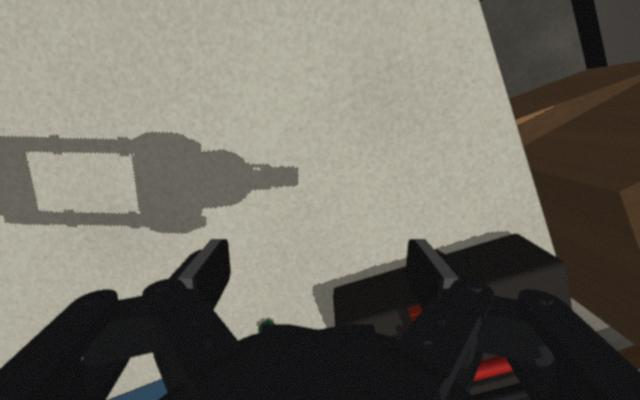

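jog_arm([
  {"wx": -0.1, "wy": 0, "wz": 0, "dx": 0, "dy": -35, "dz": 35, "grip": 0},
  {"wx": -0.2, "wy": 0, "wz": 0, "dx": 0, "dy": -70, "dz": 70, "grip": 0},
  {"wx": -0.3, "wy": 0, "wz": 0, "dx": 0, "dy": -105, "dz": 105, "grip": 0},
  {"wx": -0.4, "wy": 0, "wz": 0, "dx": 0, "dy": -140, "dz": 140, "grip": 0},
  {"wx": -0.49, "wy": 0, "wz": 0, "dx": 0, "dy": -170, "dz": 175, "grip": 0},
])

```text
time: 0.7
ee_pos: [0.3782, 0.3754, 0.2501]
orientation: [[-0.0, -0.042, 0.999], [-0.0, 0.999, 0.042], [-1.0, -0.0, -0.0]]
wrist_force: [0.1, 0.0, -0.4]
opening: 0.0122
```

```bash
python3 - <<'E'
from h import *
s=monitor.sense();R0,p0=s['orientation'],s['ee_pos'];print(s['time'],p0,R0[:,2],s['joints'],s['opening'])
for t,a in(((.45,.10,.25),.041),((.40,-.209,.25),.041)): delta(R0,p0,t,a)
M=model("wrist");cv2.imwrite("pics/w1.png",read_camera("wrist")[:,:,::-1]); print(-M[0].T@M[1],M[0][2])
E
```

```text
0.7 [0.37820313 0.37537075 0.25005284] [ 9.99132810e-01  4.16364546e-02 -1.80778880e-04] [ 7.35037374e-01 -5.25088937e-03  1.90650039e+00 -2.45975905e-04
  1.24077161e+00 -8.77327726e-01] 0.012226203671490877
w [ 0.001 -0.     0.   ] d [ 2.000e-01 -2.781e+02  6.030e+01]
w [ 0.001 -0.     0.   ] d [ 3.000e-01 -5.848e+02 -2.600e+00]
[0.31022013 0.37415952 0.37361752] [ 0.26477289  0.01093997 -0.96424874]
```

View pics/w1.png

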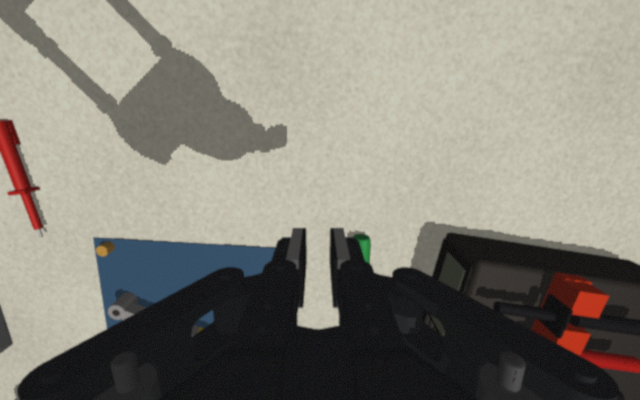

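The wrist camera looks down from the robot side (image up is -x). It shows the mat at the bottom left and the red probe at the far left. The view is clear, so I continue towards the station.

jog_arm([
  {"wx": 0, "wy": 0, "wz": 0, "dx": 0, "dy": -45, "dz": 18, "grip": 0},
  {"wx": 0, "wy": 0, "wz": 0, "dx": 0, "dy": -90, "dz": 35, "grip": 0},
  {"wx": 0, "wy": 0, "wz": 0, "dx": 0, "dy": -137, "dz": 50, "grip": 0},
  {"wx": 0, "wy": 0, "wz": 0, "dx": 0, "dy": -186, "dz": 55, "grip": 0},
  {"wx": 0, "wy": 0, "wz": 0, "dx": 0, "dy": -235, "dz": 60, "grip": 0},
])

```text
time: 1.25
ee_pos: [0.4471, 0.1433, 0.2503]
orientation: [[0.0, -0.037, 0.999], [0.0, 0.999, 0.037], [-1.0, -0.0, 0.0]]
wrist_force: [1.0, -0.2, -0.3]
opening: 0.0001
```

jog_arm([
  {"wx": 0, "wy": 0, "wz": 0, "dx": 0, "dy": -49, "dz": 0, "grip": 0},
  {"wx": 0, "wy": 0, "wz": 0, "dx": 0, "dy": -98, "dz": 0, "grip": 0},
  {"wx": 0, "wy": 0, "wz": 0, "dx": 0, "dy": -147, "dz": -5, "grip": 0},
  {"wx": 0, "wy": 0, "wz": 0, "dx": 0, "dy": -195, "dz": -15, "grip": 0},
  {"wx": 0, "wy": 0, "wz": 0, "dx": 0, "dy": -240, "dz": -30, "grip": 0},
])

```text
time: 1.75
ee_pos: [0.4258, -0.0979, 0.2505]
orientation: [[0.001, -0.037, 0.999], [-0.0, 0.999, 0.037], [-1.0, -0.0, 0.001]]
wrist_force: [1.2, -1.1, 1.3]
opening: -0.0004
```

```bash
python3 - <<'E'
from h import *
s=monitor.sense();R0,p0=s['orientation'],s['ee_pos'];print(s['time'],p0,R0[:,2],s['joints'],s['opening'],s['wrist_force'])
for t,a in(((.395,-.209,.25),.041),((.40,-.209,.04),.041)): delta(R0,p0,t,a)
M=model("wrist");cv2.imwrite("pics/w2.png",read_camera("wrist")[:,:,::-1]); np.savez("w2.npz",R=M[0],t=M[1],k=M[2:]); print(-M[0].T@M[1],M[0][2])
E
```

```text
1.75 [ 0.42578421 -0.09792203  0.25047839] [9.99326557e-01 3.66828172e-02 8.96040638e-04] [-2.83017578e-01 -2.02299299e-01  2.08332425e+00 -7.75741661e-05
  1.25959938e+00 -1.89048108e+00] -0.000363533262312645 [ 1.18862795 -1.06365815  1.2731913 ]
w [-0.004  0.001  0.   ] d [   0.5 -109.9  -34.8]
w [-0.004  0.001  0.   ] d [ 210.5 -110.   -30. ]
[ 0.35765609 -0.09883922  0.37398242] [ 0.26585317  0.0097036  -0.96396469]
```

View pics/w2.png

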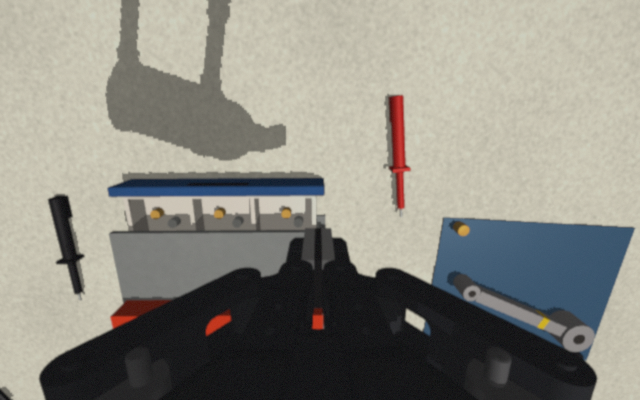

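The wrist view shows the drawer front at rows 178–194 and columns 110–324. The lever's tail hole is at (472,294), its band at (544,322) and its boss hole at (577,338). I cross-check these.

```bash
python3 - <<'E'
from h import *
np.set_printoptions(precision=4,suppress=True)
d=np.load("w2.npz");M=(d['R'],d['t'],*d['k']);T=model("top");S=model("scene")
for nm,p,z,pt,ps in(("boss",(577,338),.036,(228.2,174.1),(437.3,223.7)),("tail",(472,294),.033,(286.9,199.6),(368.5,212.1)),("band",(544,322.5),.033,(247.7,182.6),(413.3,220.9))):
    X,r=tri([ray(M,p),ray(T,pt),ray(S,ps)]);X2,r2=tri([ray(M,p),ray(T,pt)]);print(nm,onz(M,p,z),"3view",X,np.array(r),"w+top",X2)
for p in((110,194),(324,191),(120,180),(323,179)): print(onz(M,p,.052),onz(M,p,.006))
im=cv2.imread("pics/w2.png");cv2.imwrite("pics/w2f.png",cv2.resize(im[165:245,100:335],None,fx=3.4,fy=3.4,interpolation=cv2.INTER_CUBIC))
E
```

```text
boss [0.6439 0.2681 0.036 ] 3view [0.6453 0.2708 0.0352] [0.0012 0.003  0.0022] w+top [0.6477 0.2742 0.0308]
tail [0.5824 0.1137 0.033 ] 3view [0.5823 0.1127 0.0328] [0.001  0.0027 0.0036] w+top [0.5831 0.1151 0.0313]
band [0.623  0.2196 0.033 ] 3view [0.6242 0.2189 0.0318] [0.0016 0.0027 0.0038] w+top [0.6254 0.2219 0.0303]
[ 0.4562 -0.3306  0.052 ] [ 0.4703 -0.3637  0.006 ]
[ 0.4437 -0.0885  0.052 ] [ 0.456  -0.0871  0.006 ]
[ 0.4395 -0.317   0.052 ] [ 0.4512 -0.3481  0.006 ]
[ 0.4299 -0.0903  0.052 ] [ 0.4402 -0.089   0.006 ]
```

View pics/w2f.png

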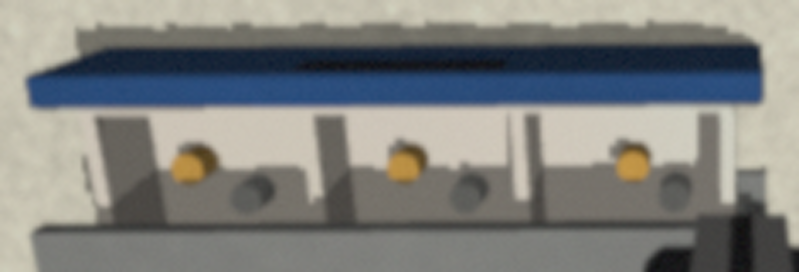

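jog_arm([
  {"wx": 0, "wy": 0, "wz": 0, "dx": 30, "dy": -37, "dz": -12, "grip": 0},
  {"wx": 0, "wy": 0, "wz": 0, "dx": 60, "dy": -73, "dz": -24, "grip": 0},
  {"wx": 0, "wy": 0, "wz": 0, "dx": 90, "dy": -110, "dz": -35, "grip": 0},
  {"wx": 0, "wy": 0, "wz": 0, "dx": 130, "dy": -110, "dz": -35, "grip": 0},
  {"wx": 0, "wy": 0, "wz": 0, "dx": 150, "dy": -110, "dz": -35, "grip": 0},
])

```text
time: 2.3
ee_pos: [0.3928, -0.2071, 0.0972]
orientation: [[-0.004, -0.034, 0.999], [0.002, 0.999, 0.034], [-1.0, 0.002, -0.004]]
wrist_force: [0.1, 0.3, -1.0]
opening: 0.0002
```

jog_arm([
  {"wx": -0.005, "wy": 0, "wz": 0, "dx": 30, "dy": 0, "dz": 5, "grip": 0},
  {"wx": -0.005, "wy": 0, "wz": 0, "dx": 58, "dy": 0, "dz": 8, "grip": 0},
  {"wx": -0.005, "wy": 0, "wz": 0, "dx": 58, "dy": 0, "dz": 20, "grip": 0},
  {"wx": -0.005, "wy": 0, "wz": 0, "dx": 58, "dy": 0, "dz": 30, "grip": 0},
  {"wx": -0.005, "wy": 0, "wz": 0, "dx": 58, "dy": 0, "dz": 36, "grip": 0},
])

```text
time: 2.8
ee_pos: [0.4338, -0.2065, 0.0441]
orientation: [[0.003, -0.043, 0.999], [-0.002, 0.999, 0.043], [-1.0, -0.002, 0.003]]
wrist_force: [-1.4, -0.4, -0.5]
opening: 0.0001
```

jog_arm([
  {"wx": 0, "wy": 0, "wz": 0, "dx": 0, "dy": 0, "dz": 6, "grip": 0},
  {"wx": 0, "wy": 0, "wz": 0, "dx": 0, "dy": 0, "dz": 12, "grip": 0},
  {"wx": 0, "wy": 0, "wz": 0, "dx": 0, "dy": 0, "dz": 18, "grip": 0},
  {"wx": 0, "wy": 0, "wz": 0, "dx": 0, "dy": 0, "dz": 24, "grip": 0},
  {"wx": 0, "wy": 0, "wz": 0, "dx": 0, "dy": 0, "dz": 30, "grip": 0},
])

```text
time: 3.3
ee_pos: [0.4615, -0.2046, 0.0425]
orientation: [[0.0, -0.042, 0.999], [-0.0, 0.999, 0.042], [-1.0, -0.0, 0.0]]
wrist_force: [-1.1, 0.1, 1.5]
opening: 0.0
```

```bash
python3 - <<'E'
from h import *
s=monitor.sense();print(s['time'],s['ee_pos'],s['wrist_force'])
M=model("wrist");im=read_camera("wrist")[:,:,::-1];cv2.imwrite("pics/w3.png",im)
cv2.imwrite("pics/t3.png",cv2.resize(read_camera("top")[140:280,330:490,::-1],None,fx=4,fy=4))
E
```

```text
3.3 [ 0.46145785 -0.20462366  0.0424748 ] [-1.08904408  0.10662233  1.46275588]
```

View pics/t3.png

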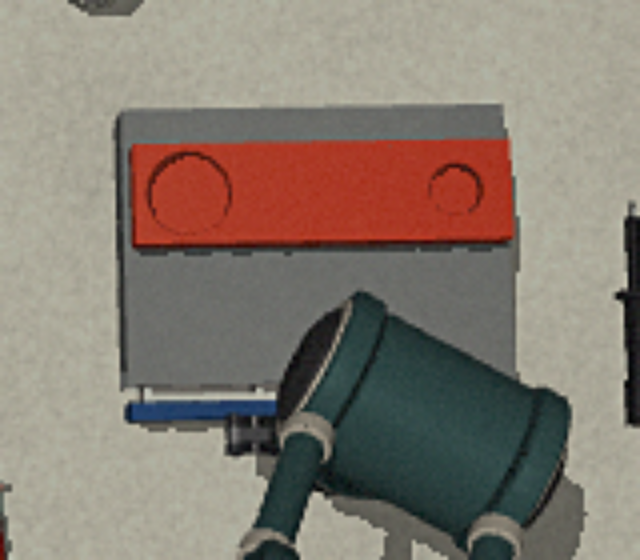

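View pics/w3.png

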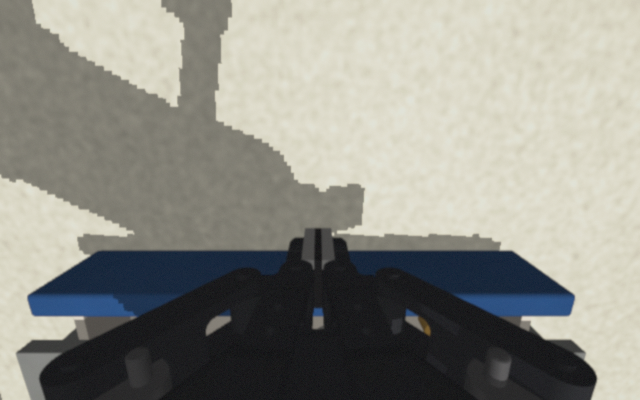

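The top view shows the front pushed partway in, with a gap of about 20 mm left. The push is centred and clean, so I continue more gently.

jog_arm([
  {"wx": 0, "wy": 0, "wz": 0, "dx": 0, "dy": 0, "dz": 5, "grip": 0},
  {"wx": 0, "wy": 0, "wz": 0, "dx": 0, "dy": 0, "dz": 10, "grip": 0},
  {"wx": 0, "wy": 0, "wz": 0, "dx": 0, "dy": 0, "dz": 13, "grip": 0},
  {"wx": 0, "wy": 0, "wz": 0, "dx": 0, "dy": 0, "dz": 16, "grip": 0},
  {"wx": 0, "wy": 0, "wz": 0, "dx": 0, "dy": 0, "dz": 18, "grip": 0},
])

```text
time: 3.9
ee_pos: [0.4778, -0.2038, 0.042]
orientation: [[-0.003, -0.043, 0.999], [0.0, 0.999, 0.043], [-1.0, 0.001, -0.003]]
wrist_force: [-6.8, -1.4, 5.3]
opening: 0.0001
```

jog_arm([
  {"wx": 0, "wy": 0, "wz": 0, "dx": 0, "dy": 0, "dz": 1, "grip": 0},
  {"wx": 0, "wy": 0, "wz": 0, "dx": 0, "dy": 0, "dz": 2, "grip": 0},
  {"wx": 0, "wy": 0, "wz": 0, "dx": 0, "dy": 0, "dz": 3, "grip": 0},
  {"wx": 0, "wy": 0, "wz": 0, "dx": 0, "dy": 0, "dz": 3, "grip": 0},
])

```text
time: 4.3
ee_pos: [0.4811, -0.2036, 0.042]
orientation: [[-0.002, -0.042, 0.999], [0.0, 0.999, 0.042], [-1.0, 0.001, -0.002]]
wrist_force: [-3.2, -0.0, 2.2]
opening: 0.0002
```

jog_arm([
  {"wx": 0, "wy": 0, "wz": 0, "dx": 0, "dy": 0, "dz": 1, "grip": 0},
  {"wx": 0, "wy": 0, "wz": 0, "dx": 0, "dy": 0, "dz": 2, "grip": 0},
  {"wx": 0, "wy": 0, "wz": 0, "dx": 0, "dy": 0, "dz": 2, "grip": 0},
])

```text
time: 4.6
ee_pos: [0.4849, -0.2038, 0.0424]
orientation: [[0.002, -0.042, 0.999], [-0.0, 0.999, 0.042], [-1.0, -0.0, 0.002]]
wrist_force: [-1.1, 1.0, -1.3]
opening: 0.0002
```

jog_arm([
  {"wx": 0, "wy": 0, "wz": 0, "dx": 0, "dy": 0, "dz": 1, "grip": 0},
  {"wx": 0, "wy": 0, "wz": 0, "dx": 0, "dy": 0, "dz": 2, "grip": 0},
  {"wx": 0, "wy": 0, "wz": 0, "dx": 0, "dy": 0, "dz": 2, "grip": 0},
])

```text
time: 4.9
ee_pos: [0.485, -0.2037, 0.0424]
orientation: [[-0.003, -0.043, 0.999], [-0.0, 0.999, 0.043], [-1.0, 0.0, -0.003]]
wrist_force: [-6.8, -1.7, 4.4]
opening: 0.0003
```

jog_arm([
  {"wx": 0, "wy": 0, "wz": 0, "dx": 0, "dy": 0, "dz": 1, "grip": 0},
  {"wx": 0, "wy": 0, "wz": 0, "dx": 0, "dy": 0, "dz": 2, "grip": 0},
  {"wx": 0, "wy": 0, "wz": 0, "dx": 0, "dy": 0, "dz": 2, "grip": 0},
])

```text
time: 5.2
ee_pos: [0.485, -0.2036, 0.0421]
orientation: [[-0.007, -0.043, 0.999], [0.0, 0.999, 0.043], [-1.0, 0.001, -0.007]]
wrist_force: [-13.5, -2.3, 8.9]
opening: 0.0001
```

jog_arm([
  {"wx": 0, "wy": 0, "wz": 0, "dx": 0, "dy": 0, "dz": -10, "grip": 0},
  {"wx": 0, "wy": 0, "wz": 0, "dx": 0, "dy": 0, "dz": -45, "grip": 0},
  {"wx": 0, "wy": 0, "wz": 0, "dx": -45, "dy": 0, "dz": -60, "grip": 0},
  {"wx": 0, "wy": 0, "wz": 0, "dx": -95, "dy": 0, "dz": -60, "grip": 0},
  {"wx": 0, "wy": 0, "wz": 0, "dx": -140, "dy": 0, "dz": -60, "grip": 0},
])

```text
time: 5.7
ee_pos: [0.428, -0.206, 0.1842]
orientation: [[0.002, -0.042, 0.999], [-0.0, 0.999, 0.042], [-1.0, -0.0, 0.002]]
wrist_force: [1.5, -0.2, 0.1]
opening: 0.0001
```

```bash
python3 - <<'E'
from h import *
s=monitor.sense();print(s['time'],s['ee_pos'],s['wrist_force'],s['joints'])
M=model("wrist");im=read_camera("wrist")[:,:,::-1];cv2.imwrite("pics/w4.png",im);np.savez("w4.npz",R=M[0],t=M[1],k=M[2:])
E
```

```text
5.7 [ 0.42795966 -0.20600102  0.18418228] [ 1.47142455 -0.23316676  0.05473304] [-5.01522652e-01 -6.74618548e-02  2.09261396e+00  7.25618563e-04
  1.11440986e+00 -2.11422012e+00]
```

View pics/w4.png

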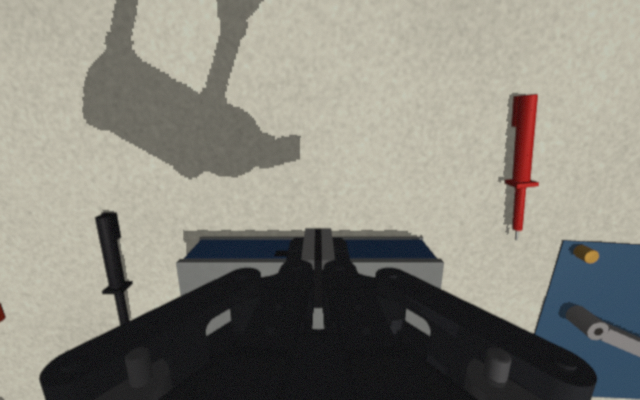

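The drawer is home: it hit a firm stop at TCP x = 0.485 under 13 N, and the front now sits flush with the unit. Next I go to the lever with tool z along the lever's -y (a = -1.95), stopping first at a viewing pose with the gripper open.

```bash
python3 - <<'E'
from h import *
s=monitor.sense();delta(s['orientation'],s['ee_pos'],(.602,.163,.22),-1.95)
E
```

```text
w [ 1.992  0.016 -0.009] d [-27.2 363.9 184.9]
```

jog_arm([
  {"wx": 0.14, "wy": 0, "wz": 0, "dx": -20, "dy": 30, "dz": 18, "grip": 85},
  {"wx": 0.28, "wy": 0, "wz": 0, "dx": -36, "dy": 65, "dz": 36, "grip": 85},
  {"wx": 0.42, "wy": 0, "wz": 0, "dx": -36, "dy": 105, "dz": 55, "grip": 85},
  {"wx": 0.56, "wy": 0, "wz": 0, "dx": -36, "dy": 145, "dz": 75, "grip": 85},
  {"wx": 0.7, "wy": 0, "wz": 0, "dx": -36, "dy": 185, "dz": 95, "grip": 85},
])

```text
time: 6.25
ee_pos: [0.5148, -0.0199, 0.219]
orientation: [[0.003, 0.602, 0.798], [0.0, 0.798, -0.602], [-1.0, 0.002, 0.003]]
wrist_force: [1.2, -0.3, -0.1]
opening: 0.0721
```

```bash
python3 - <<'E'
from h import *
s=monitor.sense();print(s['joints']);delta(s['orientation'],s['ee_pos'],(.602,.163,.22),-1.95)
E
```

```text
[-8.72154956e-02 -1.93596269e-02  1.97917228e+00  5.10886407e-04
  1.17836626e+00 -1.01200592e+00]
w [ 1.304e+00  1.000e-03 -4.000e-03] d [ -0.7 198.5 -40.5]
```

jog_arm([
  {"wx": 0.14, "wy": 0, "wz": 0, "dx": 0, "dy": 40, "dz": -8, "grip": 85},
  {"wx": 0.28, "wy": 0, "wz": 0, "dx": 0, "dy": 80, "dz": -16, "grip": 85},
  {"wx": 0.42, "wy": 0, "wz": 0, "dx": 0, "dy": 120, "dz": -24, "grip": 85},
  {"wx": 0.56, "wy": 0, "wz": 0, "dx": 0, "dy": 160, "dz": -32, "grip": 85},
  {"wx": 0.7, "wy": 0, "wz": 0, "dx": 0, "dy": 198, "dz": -40, "grip": 85},
])

```text
time: 6.75
ee_pos: [0.6009, 0.1634, 0.2183]
orientation: [[0.002, 0.975, 0.223], [0.001, 0.223, -0.975], [-1.0, 0.002, -0.001]]
wrist_force: [0.9, -0.6, -0.5]
opening: 0.0846
```

jog_arm([
  {"wx": 0.14, "wy": 0, "wz": 0, "dx": 0, "dy": 0, "dz": 0, "grip": 85},
  {"wx": 0.28, "wy": 0, "wz": 0, "dx": 0, "dy": 0, "dz": 0, "grip": 85},
  {"wx": 0.42, "wy": 0, "wz": 0, "dx": 0, "dy": 0, "dz": 0, "grip": 85},
  {"wx": 0.56, "wy": 0, "wz": 0, "dx": 0, "dy": 0, "dz": 0, "grip": 85},
  {"wx": 0.6, "wy": 0, "wz": 0, "dx": 0, "dy": 0, "dz": 0, "grip": 85},
])

```text
time: 7.25
ee_pos: [0.6003, 0.1618, 0.2182]
orientation: [[0.002, 0.931, -0.364], [0.001, -0.364, -0.931], [-1.0, 0.001, -0.002]]
wrist_force: [-0.2, 0.6, -0.5]
opening: 0.0854
```

```bash
python3 - <<'E'
from h import *
s=monitor.sense();print(s['ee_pos'],s['orientation'][:,2],s['joints'],s['dq'])
M=model("wrist");im=read_camera("wrist")[:,:,::-1];cv2.imwrite("pics/w5.png",im);np.savez("w5.npz",R=M[0],t=M[1],k=M[2:])
cv2.imwrite("pics/t5.png",read_camera("top")[:,:,::-1])
E
```

```text
[0.60027322 0.16176536 0.21820857] [-0.36436915 -0.93125324 -0.00158821] [2.22833655e-01 1.84680238e-01 1.76016503e+00 6.83228920e-04
 1.19485463e+00 5.95540155e-01] [-0.00228277 -0.00197857 -0.00055468 -0.00158888  0.00186895  0.33098051]
```

View pics/w5.png

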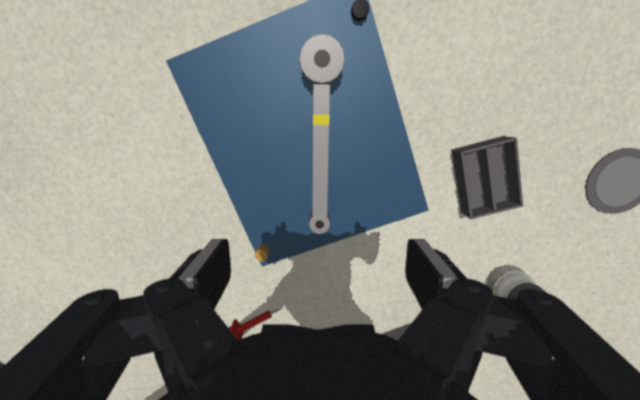

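View pics/t5.png

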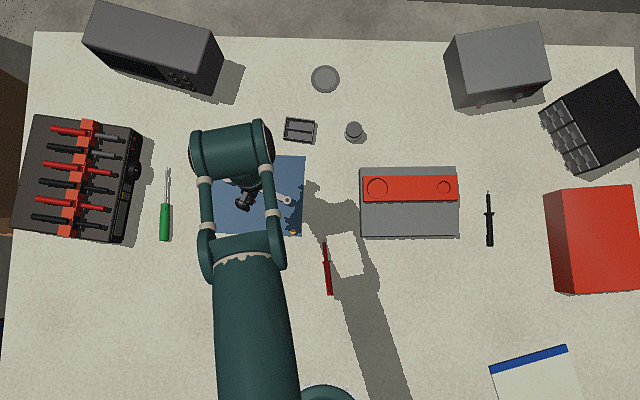

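The wrist view shows the lever upright and clear, with its boss at (322,58), band at (321,119) and tail at (319,224). The top view shows the drawer closed and the bystanders where they were.

```bash
python3 - <<'E'
from h import *
np.set_printoptions(precision=4,suppress=True)
d=np.load("w5.npz");M=(d['R'],d['t'],*d['k']);T=model("top");S=model("scene");d2=np.load("w2.npz");M2=(d2['R'],d2['t'],*d2['k'])
im=cv2.imread("pics/w5.png");h=cv2.cvtColor(im,cv2.COLOR_BGR2HSV)
m=(h[...,0]>20)&(h[...,0]<38)&(h[...,1]>110)&(h[...,2]>90)
for mk,s,c in comps(m,20): print(s,c)
P={}
for nm,p,z,p2,pt,ps in(("boss",(322,58),.036,(577,338),(228.2,174.1),(437.3,223.7)),("tail",(319.2,224.3),.033,(472,294),(286.9,199.6),(368.5,212.1)),("band",(321.3,119.5),.033,(544,322.5),(247.7,182.6),(413.3,220.9))):
    X,r=tri([ray(M,p),ray(M2,p2)]);X3,r3=tri([ray(M,p),ray(M2,p2),ray(T,pt),ray(S,ps)]);P[nm]=X3
    print(nm,onz(M,p,z),"2wrist",X,"4view",X3,np.array(r3))
v=P['boss']-P['tail'];print("len",np.linalg.norm(v[:2]),"angle y",np.arctan2(v[1],v[0]), "a",np.arctan2(-v[1],-v[0]))
u=v[:2]/np.linalg.norm(v[:2]);print("bal",P['tail'][:2]+u*.1135)
s=monitor.sense();print(s['orientation'][:,2]);
delta(s['orientation'],s['ee_pos'],(.6240,.2190,.03),-1.951)
E
```

```text
[313 115  16  10 153] [320.6471 119.2941]
boss [0.6459 0.2707 0.036 ] 2wrist [0.6461 0.2711 0.0333] 4view [0.6455 0.2708 0.0352] [0.0004 0.0012 0.003  0.0023]
tail [0.5815 0.1126 0.033 ] 2wrist [0.5817 0.113  0.0341] 4view [0.5821 0.1126 0.0329] [0.0005 0.001  0.0028 0.0036]
band [0.6247 0.2177 0.033 ] 2wrist [0.6237 0.2185 0.0333] 4view [0.6244 0.2185 0.032 ] [0.0009 0.0019 0.0029 0.0035]
len 0.1704145917572681 angle y 1.189275533943003 a -1.9523171196467903
bal [0.6243 0.218 ]
[-0.3609 -0.9326 -0.0013]
w [ 0.011 -0.001 -0.001] d [188.3   1.4 -61.9]
```

jog_arm([
  {"wx": 0.012, "wy": 0, "wz": 0, "dx": 10, "dy": 1.5, "dz": -40, "grip": 85},
  {"wx": 0.012, "wy": 0, "wz": 0, "dx": 45, "dy": 1.5, "dz": -61, "grip": 85},
  {"wx": 0.012, "wy": 0, "wz": 0, "dx": 85, "dy": 1.5, "dz": -61, "grip": 85},
  {"wx": 0.012, "wy": 0, "wz": 0, "dx": 115, "dy": 1.5, "dz": -61, "grip": 85},
  {"wx": 0.012, "wy": 0, "wz": 0, "dx": 120, "dy": 1.5, "dz": -61, "grip": 85},
])

```text
time: 7.85
ee_pos: [0.6197, 0.2169, 0.0929]
orientation: [[-0.008, 0.929, -0.371], [-0.002, -0.371, -0.929], [-1.0, -0.007, 0.005]]
wrist_force: [-0.9, 0.0, -0.2]
opening: 0.0852
```

```bash
python3 - <<'E'
from h import *
s=monitor.sense();print(s['ee_pos'],s['wrist_force']);delta(s['orientation'],s['ee_pos'],(.6244,.2182,.025),-1.952)
cv2.imwrite("pics/w6.png",read_camera("wrist")[:,:,::-1])
E
```

```text
[0.61966058 0.21686204 0.09291281] [-0.8590413   0.02102793 -0.17187648]
w [0.001 0.005 0.007] d [67.9  4.4 -3.3]
```

View pics/w6.png

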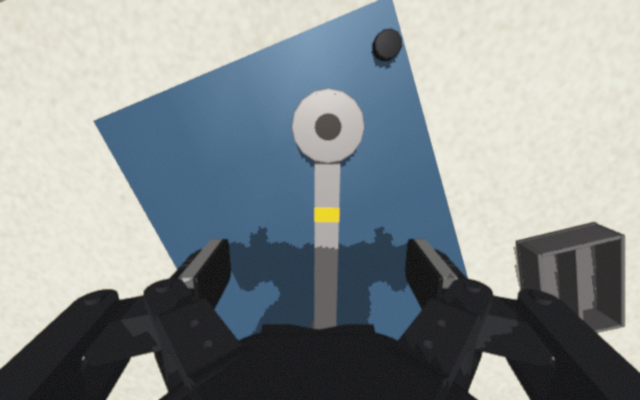

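The bar is centred within about 4 mm between the open jaws, though the arm was still settling. I descend and re-check.

jog_arm([
  {"wx": 0, "wy": 0, "wz": 0, "dx": 15, "dy": 0.5, "dz": -1, "grip": 85},
  {"wx": 0, "wy": 0, "wz": 0, "dx": 30, "dy": 0.5, "dz": -1, "grip": 85},
  {"wx": 0, "wy": 0, "wz": 0, "dx": 40, "dy": 0.5, "dz": -1, "grip": 85},
  {"wx": 0, "wy": 0, "wz": 0, "dx": 40, "dy": 0.5, "dz": -1, "grip": 85},
])

```text
time: 8.3
ee_pos: [0.6228, 0.2177, 0.0566]
orientation: [[-0.003, 0.928, -0.372], [-0.001, -0.372, -0.928], [-1.0, -0.002, 0.002]]
wrist_force: [-1.9, -0.9, -0.1]
opening: 0.0849
```

```bash
python3 - <<'E'
from h import *
s=monitor.sense();print(s['ee_pos'],s['wrist_force']);delta(s['orientation'],s['ee_pos'],(.6244,.2182,.025),-1.952)
E
```

```text
[0.6227909  0.21772337 0.05661393] [-1.88880921 -0.85679964 -0.117994  ]
w [-0.     0.002  0.002] d [31.6  1.4 -1.1]
```

jog_arm([
  {"wx": 0, "wy": 0, "wz": 0, "dx": 12, "dy": 0.5, "dz": -1, "grip": 85},
  {"wx": 0, "wy": 0, "wz": 0, "dx": 22, "dy": 1, "dz": -1, "grip": 85},
  {"wx": 0, "wy": 0, "wz": 0, "dx": 30, "dy": 1, "dz": -1, "grip": 85},
  {"wx": 0, "wy": 0, "wz": 0, "dx": 30, "dy": 1, "dz": -1, "grip": 85},
])

```text
time: 8.7
ee_pos: [0.6239, 0.2183, 0.0263]
orientation: [[-0.003, 0.928, -0.372], [-0.001, -0.372, -0.928], [-1.0, -0.003, 0.002]]
wrist_force: [-0.6, -0.2, 0.1]
opening: 0.085
```

```bash
python3 - <<'E'
from h import *
s=monitor.sense();print(s['ee_pos'],s['wrist_force']);delta(s['orientation'],s['ee_pos'],(.6244,.2182,.025),-1.952)
cv2.imwrite("pics/w7.png",read_camera("wrist")[:,:,::-1])
E
```

```text
[0.62386315 0.21833494 0.02630633] [-0.56393399 -0.18403014  0.12971575]
w [-0.     0.002  0.003] d [ 1.3  0.6 -0.1]
```

View pics/w7.png

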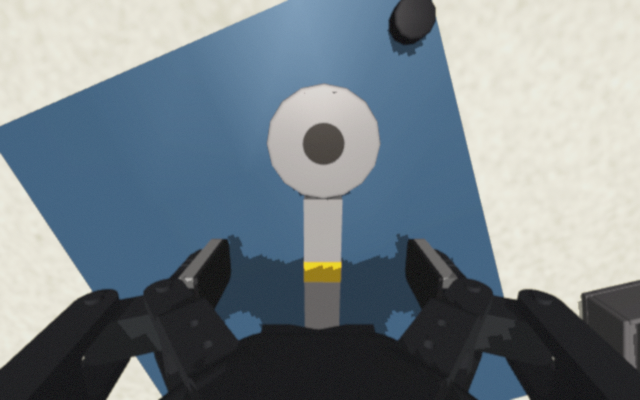

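The band at (322,272) sits between the pads, so I close.

jog_arm([
  {"wx": 0, "wy": 0, "wz": 0, "dx": 1, "dy": 0, "dz": 0, "grip": 5},
  {"wx": 0, "wy": 0, "wz": 0, "dx": 1, "dy": 0, "dz": 0, "grip": 5},
  {"wx": 0, "wy": 0, "wz": 0, "dx": 1, "dy": 0, "dz": 0, "grip": 5},
  {"wx": 0, "wy": 0, "wz": 0, "dx": 1, "dy": 0, "dz": 0, "grip": 5},
  {"wx": 0, "wy": 0, "wz": 0, "dx": 1, "dy": 0, "dz": 0, "grip": 5},
], squeeze=80)

```text
time: 9.25
ee_pos: [0.6257, 0.2189, 0.028]
orientation: [[0.001, 0.928, -0.372], [0.0, -0.372, -0.928], [-1.0, 0.001, -0.001]]
wrist_force: [1.8, 1.5, -5.2]
opening: 0.0142
```

jog_arm([
  {"wx": 0, "wy": 0, "wz": 0, "dx": 0, "dy": 0, "dz": 0, "grip": 5},
  {"wx": 0, "wy": 0, "wz": 0, "dx": 0, "dy": 0, "dz": 0, "grip": 5},
  {"wx": 0, "wy": 0, "wz": 0, "dx": 0, "dy": 0, "dz": 0, "grip": 5},
  {"wx": 0, "wy": 0, "wz": 0, "dx": 0, "dy": 0, "dz": 0, "grip": 5},
], squeeze=80)

```text
time: 9.65
ee_pos: [0.6257, 0.2189, 0.0279]
orientation: [[0.001, 0.928, -0.372], [0.0, -0.372, -0.928], [-1.0, 0.001, -0.001]]
wrist_force: [-0.1, -0.6, 6.4]
opening: 0.0143
```

jog_arm([
  {"wx": 0, "wy": 0, "wz": 0, "dx": -5, "dy": 0, "dz": 0, "grip": 5},
  {"wx": 0, "wy": 0, "wz": 0, "dx": -20, "dy": 0, "dz": 0, "grip": 5},
  {"wx": 0, "wy": 0, "wz": 0, "dx": -40, "dy": 0, "dz": 0, "grip": 5},
  {"wx": 0, "wy": 0, "wz": 0, "dx": -55, "dy": 0, "dz": 0, "grip": 5},
  {"wx": 0, "wy": 0, "wz": 0, "dx": -60, "dy": 0, "dz": 0, "grip": 5},
])

```text
time: 10.15
ee_pos: [0.6264, 0.2192, 0.0897]
orientation: [[0.003, 0.928, -0.372], [0.001, -0.372, -0.928], [-1.0, 0.003, -0.002]]
wrist_force: [0.3, 0.2, -5.2]
opening: 0.0144
```

jog_arm([
  {"wx": 0, "wy": 0, "wz": 0, "dx": -20, "dy": 0, "dz": 0, "grip": 5},
  {"wx": 0, "wy": 0, "wz": 0, "dx": -45, "dy": 0, "dz": 0, "grip": 5},
  {"wx": 0, "wy": 0, "wz": 0, "dx": -70, "dy": 0, "dz": 0, "grip": 5},
  {"wx": 0, "wy": 0, "wz": 0, "dx": -85, "dy": 0, "dz": 0, "grip": 5},
  {"wx": 0, "wy": 0, "wz": 0, "dx": -90, "dy": 0, "dz": 0, "grip": 5},
])

```text
time: 10.65
ee_pos: [0.6263, 0.2191, 0.1795]
orientation: [[0.003, 0.928, -0.372], [0.001, -0.372, -0.928], [-1.0, 0.003, -0.002]]
wrist_force: [0.2, -0.8, -5.7]
opening: 0.0145
```

```bash
python3 - <<'E'
from h import *
s=monitor.sense();print(s['ee_pos'],s['wrist_force'],s['torque'],s['opening']);delta(s['orientation'],s['ee_pos'],(.614,-.174,.175),.042-np.pi/2)
cv2.imwrite("pics/w8.png",read_camera("wrist")[:,:,::-1]);cv2.imwrite("pics/s8.png",read_camera("scene")[100:320,130:530,::-1])
E
```

```text
[0.62625692 0.21911641 0.17950677] [ 0.18571264 -0.77927855 -5.70890709] [ 0.07723778 -0.03549216  0.00917893] 0.01448345711907755
w [-0.424 -0.002 -0.003] d [  4.1 135.  369.4]
```

View pics/w8.png

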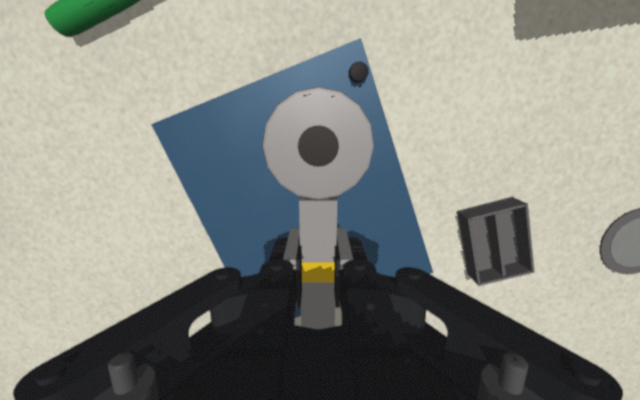

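View pics/s8.png

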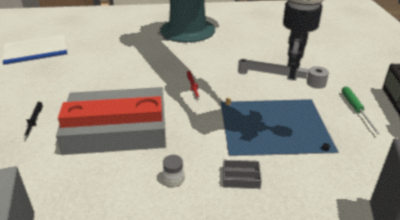

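The lever is held level. The scene view shows it horizontal, the wrist view still has the band at (318,272) between the pads, and the weight reads about 5.7 N. Next I carry it to above the rest.

jog_arm([
  {"wx": -0.03, "wy": 0, "wz": 0, "dx": 0, "dy": 7, "dz": 20, "grip": 5},
  {"wx": -0.07, "wy": 0, "wz": 0, "dx": 0, "dy": 20, "dz": 55, "grip": 5},
  {"wx": -0.12, "wy": 0, "wz": 0, "dx": 0, "dy": 35, "dz": 95, "grip": 5},
  {"wx": -0.17, "wy": 0, "wz": 0, "dx": 0, "dy": 49, "dz": 135, "grip": 5},
  {"wx": -0.21, "wy": 0, "wz": 0, "dx": 0, "dy": 64, "dz": 175, "grip": 5},
])

```text
time: 11.25
ee_pos: [0.6177, 0.0312, 0.1749]
orientation: [[-0.004, 0.986, -0.168], [-0.0, -0.168, -0.986], [-1.0, -0.004, 0.001]]
wrist_force: [1.2, -0.3, -5.2]
opening: 0.0146
```

```bash
python3 - <<'E'
from h import *
s=monitor.sense();print(s['ee_pos'],s['wrist_force']);delta(s['orientation'],s['ee_pos'],(.6143,-.1745,.168),.041-np.pi/2)
E
```

```text
[0.61771007 0.03117496 0.17485188] [ 1.17326249 -0.32370831 -5.17089845]
w [-0.21   0.     0.004] d [  6.9  31.3 203.3]
```

jog_arm([
  {"wx": -0.05, "wy": 0, "wz": 0, "dx": 0, "dy": 6, "dz": 40, "grip": 5},
  {"wx": -0.1, "wy": 0, "wz": 0, "dx": 0, "dy": 12, "dz": 80, "grip": 5},
  {"wx": -0.15, "wy": 0, "wz": 0, "dx": 0, "dy": 18, "dz": 120, "grip": 5},
  {"wx": -0.18, "wy": 0, "wz": 0, "dx": 0, "dy": 24, "dz": 155, "grip": 5},
  {"wx": -0.2, "wy": 0, "wz": 0, "dx": 2, "dy": 27, "dz": 178, "grip": 5},
])

```text
time: 11.75
ee_pos: [0.6144, -0.15, 0.1733]
orientation: [[-0.003, 1.0, 0.028], [-0.0, 0.028, -1.0], [-1.0, -0.003, -0.0]]
wrist_force: [0.5, -0.2, -5.1]
opening: 0.0143
```

jog_arm([
  {"wx": 0, "wy": 0, "wz": 0, "dx": 0, "dy": 1, "dz": 8, "grip": 5},
  {"wx": 0, "wy": 0, "wz": 0, "dx": 2, "dy": 1, "dz": 15, "grip": 5},
  {"wx": 0, "wy": 0, "wz": 0, "dx": 2, "dy": 1, "dz": 15, "grip": 5},
  {"wx": 0, "wy": 0, "wz": 0, "dx": 2, "dy": 1, "dz": 15, "grip": 5},
])

```text
time: 12.15
ee_pos: [0.6168, -0.1613, 0.1725]
orientation: [[-0.001, 1.0, 0.029], [0.001, 0.029, -1.0], [-1.0, -0.001, -0.001]]
wrist_force: [-0.1, 0.5, -5.3]
opening: 0.0147
```

```bash
python3 - <<'E'
from h import *
s=monitor.sense();print(s['ee_pos'],s['wrist_force']);delta(s['orientation'],s['ee_pos'],(.6143,-.1745,.168),.041-np.pi/2)
for n in("wrist","scene","top"):
    M=model(n);np.savez(n+"9.npz",R=M[0],t=M[1],k=M[2:]);cv2.imwrite(f"pics/{n}9.png",read_camera(n)[:,:,::-1])
im=cv2.imread("pics/scene9.png");cv2.imwrite("pics/s9c.png",cv2.resize(im[130:270,150:350],None,fx=4,fy=4,interpolation=cv2.INTER_CUBIC))
im=cv2.imread("pics/top9.png");cv2.imwrite("pics/t9c.png",cv2.resize(im[130:280,340:500],None,fx=4,fy=4,interpolation=cv2.INTER_CUBIC))
E
```

```text
[ 0.61684078 -0.16128972  0.1725405 ] [-0.08803234  0.48147287 -5.25065399]
w [-0.012 -0.001  0.001] d [ 4.5 -2.9 13.1]
```

View pics/s9c.png

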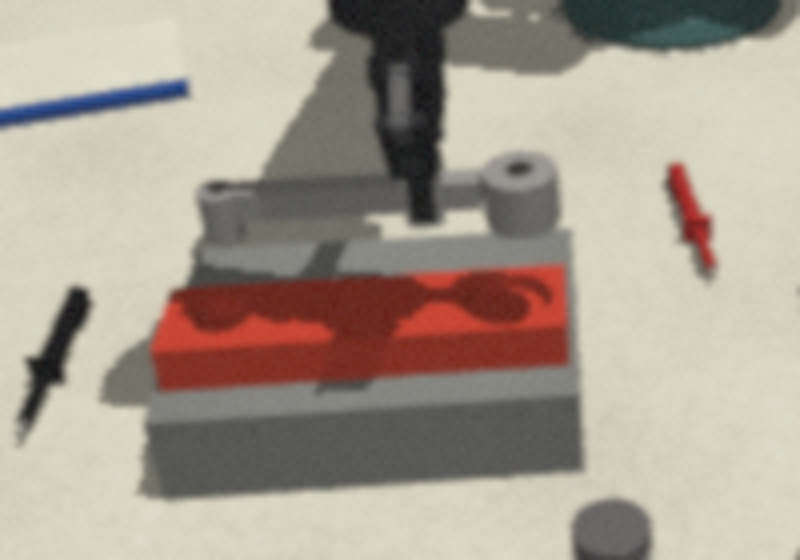

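View pics/t9c.png

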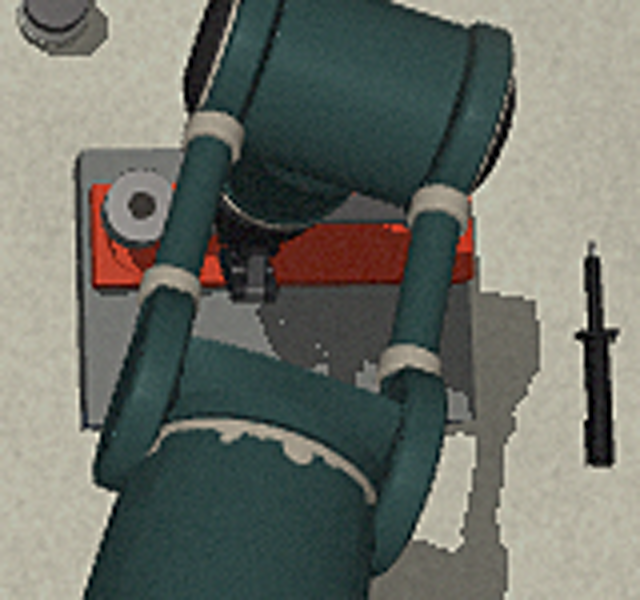

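View pics/wrist9.png

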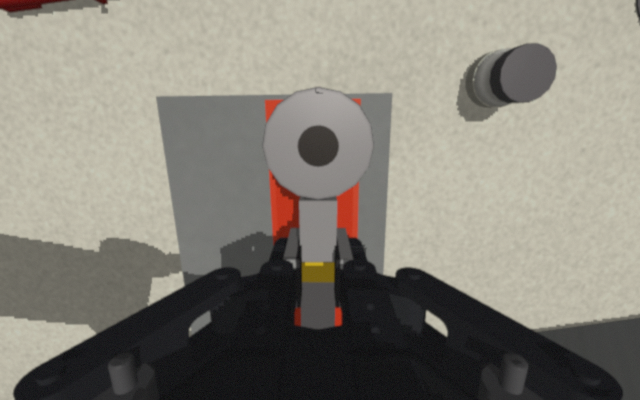

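The lever is level above the rest and still about 13 mm short towards the small pocket. I apply the final correction and check.

jog_arm([
  {"wx": -0.006, "wy": 0, "wz": 0, "dx": 2, "dy": -1, "dz": 5, "grip": 5},
  {"wx": -0.012, "wy": 0, "wz": 0, "dx": 4, "dy": -3, "dz": 10, "grip": 5},
  {"wx": -0.012, "wy": 0, "wz": 0, "dx": 4, "dy": -3, "dz": 13, "grip": 5},
  {"wx": -0.012, "wy": 0, "wz": 0, "dx": 4, "dy": -3, "dz": 13, "grip": 5},
  {"wx": -0.012, "wy": 0, "wz": 0, "dx": 4, "dy": -3, "dz": 13, "grip": 5},
])

```text
time: 12.8
ee_pos: [0.6145, -0.1757, 0.1693]
orientation: [[0.0, 0.999, 0.04], [0.0, 0.04, -0.999], [-1.0, 0.0, -0.0]]
wrist_force: [0.9, -0.4, -4.7]
opening: 0.0146
```

```bash
python3 - <<'E'
from h import *
s=monitor.sense();print(s['ee_pos'],s['wrist_force'],s['dq']);delta(s['orientation'],s['ee_pos'],(.6143,-.1745,.168),.041-np.pi/2)
for n in("wrist","scene","top"):
    M=model(n);np.savez(n+"10.npz",R=M[0],t=M[1],k=M[2:]);cv2.imwrite(f"pics/{n}10.png",read_camera(n)[:,:,::-1])
im=cv2.imread("pics/scene10.png");cv2.imwrite("pics/s10c.png",cv2.resize(im[130:270,150:350],None,fx=4,fy=4,interpolation=cv2.INTER_CUBIC))
im=cv2.imread("pics/top10.png");cv2.imwrite("pics/t10c.png",cv2.resize(im[150:250,345:485],None,fx=5,fy=5,interpolation=cv2.INTER_CUBIC))
im=cv2.imread("pics/wrist10.png");cv2.imwrite("pics/w10c.png",cv2.resize(im[70:270,130:420],None,fx=2.5,fy=2.5,interpolation=cv2.INTER_CUBIC))
E
```

```text
[ 0.61446922 -0.17574075  0.16932063] [ 0.93104811 -0.37320065 -4.65266492] [ 0.00445635 -0.00189388  0.00035025  0.00168865  0.00073757  0.00156909]
w [-0.001 -0.    -0.   ] d [ 1.3 -0.1 -1.2]
```

View pics/s10c.png

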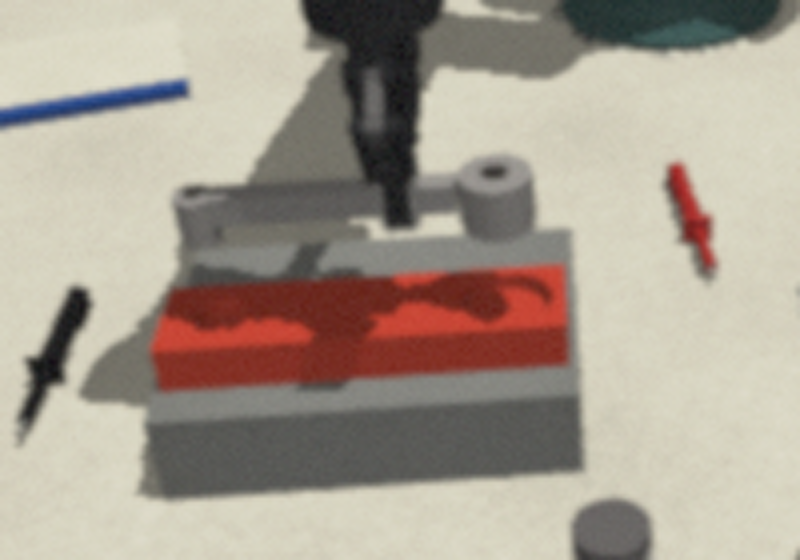

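View pics/t10c.png

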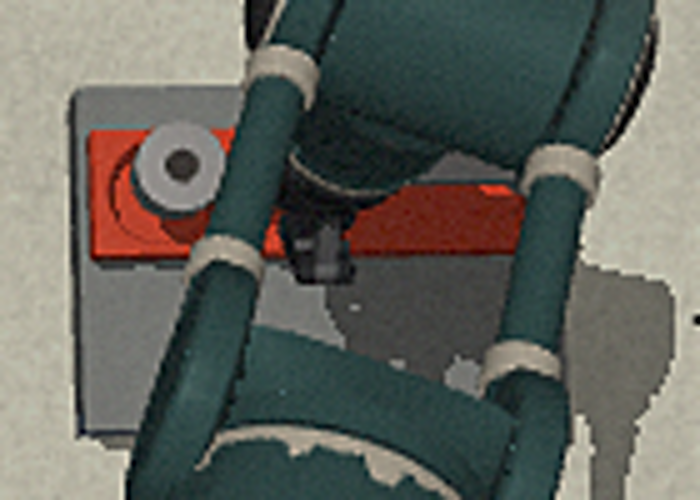

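View pics/w10c.png

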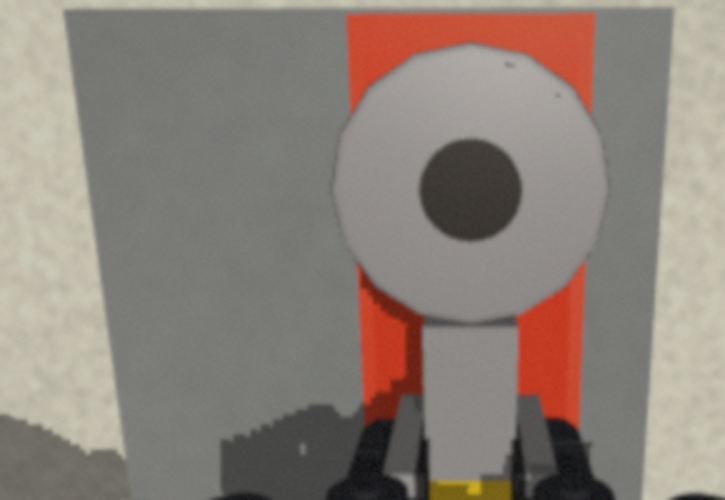

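The wrist crop shows the boss hole at (318,146) and the rest's left end corners at about (269,75) and (368,75), with the boss centred across the rest. The boss hole is at crop (182,166) in the top view and (494,172) in the scene view, and the tail hole at (196,193) in the scene view.

```bash
python3 - <<'E'
from h import *
np.set_printoptions(precision=4,suppress=True)
g=lambda n:(lambda d:(d['R'],d['t'],*d['k']))(np.load(n+"10.npz"))
W,S,T=g("wrist"),g("scene"),g("top")
u=lambda p,s,ox,oy:((p[0]+.5)/s-.5+ox,(p[1]+.5)/s-.5+oy)
w=lambda p:u(p,2.5,130,70); sc=lambda p:u(p,4,150,130); t=lambda p:u(p,5,345,150)
X,r=tri([ray(W,w((470,189))),ray(S,sc((494,172))),ray(T,t((182,166)))]);print("boss top",X,np.array(r))
X2,r=tri([ray(W,w((470,189))),ray(T,t((182,166)))]);print("boss top w+t",X2)
print("tail top scene at z",onz(S,sc((196,193)),X[2]-.003))
A=onz(W,w((347,14)),.09);B=onz(W,w((595,13)),.09);print("rest left end",A,B,np.linalg.norm(A-B))
# same top-cam rest corners as measured
yv=np.array([-np.sin(.041),np.cos(.041)]);mid=(A+B)[:2]/2;print("rest_mid from wrist",mid-.12*yv,"big",mid-.035*yv)
# two view of the corners wrist+top
for a,b in(((347,14),(92,255)),((595,13),(90,131))):
    print("corner",tri([ray(W,w(a)),ray(T,t(b))]))
# lever tail predicted from tcp
s=monitor.sense();R=s['orientation'];p=s['ee_pos'];print("boss pred",p+R@[0,0,-.0565],"tail pred",p+R@[0,0,.1135])
print("targets big",np.array([.6155,-.203])+.085*yv,"small",np.array([.6155,-.203])-.085*yv)
E
```

```text
boss top [ 0.6116 -0.1196  0.1774] [0.0002 0.0025 0.0025]
boss top w+t [ 0.6114 -0.1182  0.1791]
tail top scene at z [ 0.6176 -0.2898  0.1744]
rest left end [ 0.5784 -0.0858  0.09  ] [ 0.642  -0.0829  0.09  ] 0.06370118959538287
rest_mid from wrist [ 0.6151 -0.2043] big [ 0.6116 -0.1193]
corner (array([ 0.5783, -0.0837,  0.0839]), [np.float64(0.0016929001004428103), np.float64(0.0016929001004428103)])
corner (array([ 0.6447, -0.0809,  0.0732]), [np.float64(0.00013054872663566223), np.float64(0.00013054872663554782)])
boss pred [ 0.6123 -0.1191  0.1694] tail pred [ 0.6192 -0.2889  0.1694]
targets big [ 0.612  -0.1181] small [ 0.619  -0.2879]
```

Everything agrees within 2 mm, and the underside is about 53 mm above the rest. I let the arm settle briefly, do a final check and hand in.

jog_arm([
  {"wx": 0, "wy": 0, "wz": 0, "dx": 0, "dy": 0, "dz": 0, "grip": 5},
  {"wx": 0, "wy": 0, "wz": 0, "dx": 0, "dy": 0, "dz": 0, "grip": 5},
  {"wx": 0, "wy": 0, "wz": 0, "dx": 0, "dy": 0, "dz": 0, "grip": 5},
  {"wx": 0, "wy": 0, "wz": 0, "dx": 0, "dy": 0, "dz": 0, "grip": 5},
  {"wx": 0, "wy": 0, "wz": 0, "dx": 0, "dy": 0, "dz": 0, "grip": 5},
])

```text
time: 13.45
ee_pos: [0.6145, -0.1755, 0.1693]
orientation: [[0.0, 0.999, 0.041], [-0.0, 0.041, -0.999], [-1.0, 0.0, 0.0]]
wrist_force: [-0.5, -0.8, -5.4]
opening: 0.0146
```

```bash
python3 - <<'E'
from h import *
from cell import hand_in
s=monitor.sense();print(s['time'],s['ee_pos'],s['wrist_force'],s['opening'],abs(s['dq']).max())
print(hand_in())
E
```

```text
13.45 [ 0.61448835 -0.17549418  0.1693107 ] [-0.47751029 -0.7610746  -5.41936509] 0.014579730502196759 0.001241304990535664
the job is handed in; nothing more can be done
None
```

I pushed the drawer home and picked up the lever by its yellow band. I handed the job in at 13.5 s with the lever held still and level above the orange rest; no verdict was reported.

- **Drawer:** I felt the detent pass and then a firm stop under about 13 N. The wrist picture right after showed the front flush with the unit. At the end the arm hid most of the front in the top view, so I could not fully re-check it then.
- **Grip:** the 80 N grip sits about 1 mm from the balance point along the bar. The wrist force reads about 5.4 N of load.
- **Alignment:** the big boss is within about 1 mm of its pocket, by triangulation. The small boss is within about 2 mm; I could see it only in the scene view, and the arm pose agreed.
- **Height:** the underside is about 53 mm above the rest's top, taking the rest's height as the stated 90 mm. At the end, two-view triangulation of two rest corners gave only 73 to 84 mm. I put this down to poor matching of the corners. At the start, the rest's pockets and corners had given 86 to 95 mm.
- **Camera disagreement:** the top and scene cameras differed by up to about 9 mm sideways. I used combined rays and the wrist views, which agreed within about 2 mm.
- **Bystanders:** the ones still visible in the last pictures had not moved, and I felt no contact with any of them.

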